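# Open the safety-capped reagent bottle

### The job

Open the bottle with the red safety cap: push the cap down against its spring and, while keeping it pushed down, turn it about a quarter turn counter-clockwise (seen from above), then lift it off. Stand the red cap right way up on the round cork pad, setting it down rather than dropping it, and leave the blue-capped bottle closed.

Things in the scene. Friction and masses are not known exactly. Their poses are not given: they have to be found in the camera images.
- red_cap: Red ribbed round safety cap, 52 mm wide, 32 mm tall, 40 g, loose, closed on its bottle at the start. Origin: centre of its underside (93 mm above the desk while closed), z up, x along its two inner lugs. Pinch it across the middle from above, about 12 mm below its top, in any direction; fingertips may reach 30 mm below its top. One firm grip serves for pushing, turning and lifting.
- red_bottle: Amber bottle, 60 mm wide, in a black holder fixed to the desk. Origin: centre of its base; z up. 125 mm tall closed, 123 open. Bayonet: a spring lifts the cap with 5 N (10 N fully down). A tooth bars turning till the cap is pushed down over 6 mm (aim for 8); hard stop at 10. Kept down it turns only counter-clockwise; at 60 to 125 degrees (aim for 85) it is free to lift. Closed: x axes parallel.
- cork_pad: Round flat cork pad, 130 mm diameter, 6 mm thick, fixed on the desk. Origin: centre of its underside; its top is 6 mm above it.
- blue_cap: Blue safety cap of the same kind, size and origin, closed on a second bottle just like the first. It stays shut and is not to be moved.
Mind the look-alikes: they are no part of the job. What is shaped like the red_bottle but green or pink is not meant.

How it is judged (in metres and radians):
On the way, in this order (a step that is already met when the one before it is completed fails the run):
1. the red cap, still closed, is pushed down on its bottle by more than 4.5 mm (z of red_cap in the frame of red_bottle below 0.0885 m and horizontal distance between red_cap and red_bottle below 0.006 m and angle between the x axis of red_cap and the x axis of red_bottle, either way round below 0.35 rad), for 0.05 s.
2. while still pushed down, the red cap is turned past 35 degrees (z of red_cap in the frame of red_bottle below 0.0895 m and horizontal distance between red_cap and red_bottle below 0.006 m and angle between the x axis of red_cap and the x axis of red_bottle, either way round above 0.61 rad), for 0.05 s.
At the end, for the whole second after the job is handed in: The red cap stands still and right way up (within about 9 degrees) on the cork pad, its centre within 45 mm of the pad's centre, and the blue cap is still closed on its bottle, within 10 mm of where it was (horizontal distance between red_cap and cork_pad below 0.045 m and z of red_cap in the frame of cork_pad between 0.003 and 0.011 m and angle between red_cap's own z axis and vertical below 0.15 rad and linear speed of red_cap below 0.02 m/s and distance of blue_cap from where it was at the start of the episode below 0.01 m); the robot touches nothing.
It fails at once if the blue cap is shifted by more than 10 mm (distance of blue_cap from where it was at the start of the episode above 0.01 m).
It fails at once if the red cap is let fall onto the pad from more than 25 mm (horizontal distance between red_cap and cork_pad below 0.09 m and z of red_cap in the frame of cork_pad above 0.031 m and contact force between red_cap and anything else below 0.02 N).
It also fails if it takes over 42 s, if anything falls off the work surface, if the arm or the gripper's body presses on something with over 40 N, if the wrist force passes 120 N, or if a joint passes its speed limit or range.

### The arm

A 6-joint arm with a two-finger parallel gripper is mounted at the origin on a cart in front of the work surface, level with it; the furniture and walls round the work are solid. World frame = base frame: x ahead of the robot, y to its left, z up, the work surface at z = 0. Lengths are in mm, angles in rad, forces in N, time in s.
With the tool pointing down it reaches from about 250 to 725 mm from the base axis. Payload 9.7 kg.
Tool frame: the origin (TCP) lies between the finger pads; the fingertips stand 11 mm ahead of it and the grasp point (between the pads) lies 8 mm behind it (robot.finger_overhang is the distance from the TCP to the fingertips, in mm); x points along the fingers, z is the direction in which the jaws open and shut, and the axes are right-handed (so a half turn about x gives the same grasp; the last joint's range is limited). The gripper opens to 85 mm and grips with 20 to 120 N. Pads are 22 mm wide; open, the fingers measure 114 mm over their backs; the gripper's body (76 mm by 85 mm) begins 54 mm behind the grasp point. The pads swing forward as they close: fully open they stand 13 mm farther back than shut.
Start: joints at [1.192, 0.087, 0.176, 1.66, 0, 1.571], TCP at [203.39, 511.008, 242.284] pointing down, gripper open.
Joint ranges: [-3.13, 3.13], [-0.85, 1.81], [-1.15, 1.24], [-2.2, 2.28], [-1.44, 1.52], [-3.14, 3.14]. Speed limits (rad/s): [2.22, 2.22, 2.57, 3.14, 3.14, 3.14].

### API

Orientations are given as a unit quaternion [w, x, y, z].
In Python, from station import robot gives the robot as it stands.
- The arm moves only by the tool arm_command, never from a script. Its argument "commands" is one flat list of numbers, 7 for each row, row after row: the shift along the tool's x, y, z in cm, then the turn, a rotation vector about the tool's x, y, z in degrees, then the opening in per cent of the stroke, from 0 (shut) to 100 (fully open). A call has 1 to 5 rows; each row shifts and turns the commanded pose from where the row before left it, along the tool's axes as they then stand; what a row does not reach is not made up. A row lasts 1/10 s, in which the tool goes at most 50 mm and 8.59 degrees, less where a joint would pass 70% of its speed; a pose out of reach is approached as far as the arm can. A call with a gripper value outside its range is refused whole. The fingers move at their own pace and stop on an object; the grip force is fixed at half the most. Time passes only in rows, so rows that do not move let the fingers close. It gives the time, the measured TCP pose, the force and the opening at its end, in the units of the state.
- robot.observe(): the state, without advancing time (a new reading comes with each control period).
- robot.grab_frame(name): name is "scene" or "side" or "wrist"; returns a dict with "image" (400x640x3 uint8, red, green, blue), "depth" (400x640 float32, mm along the optical axis (not along the pixel's ray), 0 where there is no reading), "camera_matrix" (3x3 intrinsics, pixels), "cam_to_world" (4x4, takes a point from camera to world coordinates). Camera axes: x right, y up, looking along -z (the intrinsics and any distortion apply to the point x, -y, -z); pixel columns grow to the right and rows downward; lengths in mm; the calibration is good to about 2 mm. A picture is of the moment at which its call begins.
- robot.finish_job(): hands the job in, once; it reports no verdict.
The state is a dict: "clock": time; "qpos": joint angles; "qvel": joint speeds; "joint_torque": joint torques, N m; "tcp_pos": TCP position; "tcp_rot": TCP orientation; "force": force on the tool from outside, world axes, zero at the start; "ft_torque": the same for the moment, N m; "gripper_width": finger opening in mm.
Only numpy, scipy, OpenCV 4.12 (cv2) and the standard library are available. Lean on these libraries where they do the work, as an engineer would, in place of code of your own. Each camera call takes 0.05 s, during which the arm holds its last target. There are 200 camera calls.

## Working session

There is one attempt and no reset: what is moved stays moved. The work goes in short steps, Python scripts to look and compute and a tool call to move; the robot and the scene stay as the last step left them, time stands still between calls to the robot, and variables do not carry over. Pictures are saved under pics/ and viewed, about 8 in all and at most 12, crops included, and the job is handed in when it is done.

Besides the shell and the picture viewer there is one more tool, called after ">>>" as name(argument=value, ...) on one line, values as JSON. arm_command: Moves the arm, as the interface text tells. Its arguments: {"type":"object","properties":{"commands":{"type":"array"}},"required":["commands"]}

```bash
mkdir -p pics; cat > h.py <<'E'
import numpy as np,cv2
from station import robot
from scipy.spatial.transform import Rotation as R
def grab(n,save=None):
    f=robot.grab_frame(n)
    if save: cv2.imwrite('pics/'+save,f['image'][:,:,::-1])
    np.savez('/tmp/'+n,**f); return f
def world(f,u,v,d):
    K=f['camera_matrix'];p=np.array([(u-K[0,2])/K[0,0]*d,-(v-K[1,2])/K[1,1]*d,-d,1.]);return (f['cam_to_world']@p)[:3]
def plane(f,u,v,z):
    c=f['cam_to_world'][:3,3];r=world(f,u,v,100.)-c;return c+r*(z-c[2])/r[2]
E
python3 - <<'E'
from h import *
f=grab('scene','s0.png');g=grab('side','d0.png');w=grab('wrist')
cv2.imwrite('pics/sd.png',cv2.resize(np.vstack([f['image'],g['image']])[:,:,::-1],(480,600)))
s=robot.observe();print(s['clock'],s['tcp_pos'],s['tcp_rot'],s['gripper_width'],s['force'])
print(R.from_quat(np.roll(s['tcp_rot'],-1)).as_matrix().round(2))
E
```

```text
0.15 [203.3124544  510.87866581 241.75903803] [ 0.58489563 -0.39713783  0.58546749  0.39674483] 85.27968451986155 [ 0.10332354  0.54872792 -0.34605182]
[[-0.   -0.93  0.37]
 [-0.    0.37  0.93]
 [-1.   -0.   -0.  ]]
```

View pics/s0.png

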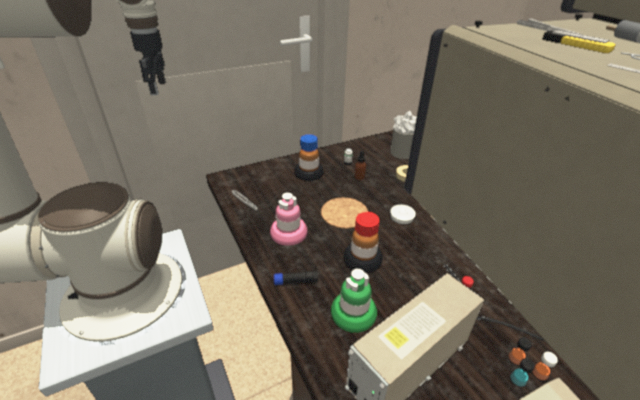

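The scene view shows these candidates:
- Red-capped amber bottle at (367,224), which is the target.
- Small red thing at (468,283), too small.
- Blue-capped bottle at (309,145).
- Pink bottle at (289,215) and green bottle at (356,300), both look-alikes.
- Cork pad at (345,212). The white lid at (402,213) is not the pad.

```bash
cat > m.py <<'E'
from h import *
def masks(f):
    h=cv2.cvtColor(f['image'],cv2.COLOR_RGB2HSV);H,S,V=cv2.split(h)
    return dict(red=((H<5)|(H>174))&(S>180)&(V>90),blue=(H>105)&(H<122)&(S>170)&(V>70),cork=(H>8)&(H<20)&(S>70)&(S<190)&(V>140))
def comps(f,k,mn=60):
    n,l,st,c=cv2.connectedComponentsWithStats(masks(f)[k].astype(np.uint8))
    return [(l==i,st[i],c[i]) for i in range(1,n) if st[i,4]>mn]
def pts(f,m):
    v,u=np.nonzero(m&(f['depth']>0));d=f['depth'][v,u].astype(float)
    return np.array([world(f,a,b,c) for a,b,c in zip(u,v,d)])
E
python3 - <<'E'
from m import *
for n in ['scene','side']:
    f=dict(np.load(f'/tmp/{n}.npz'))
    print(n,f['cam_to_world'][:3,3].round())
    for k in ['red','blue','cork']:
        for m,st,c in comps(f,k):
            p=pts(f,m)
            if len(p)<20: continue
            zt=np.percentile(p[:,2],97); t=p[p[:,2]>zt-4]
            (cx,cy),r=cv2.minEnclosingCircle(t[:,:2].astype(np.float32))
            print(k,st,c.round(),'ztop',zt.round(1),'top centre',round(cx),round(cy),round(r),'mean',p.mean(0).round())
f=dict(np.load('/tmp/scene.npz'));g=np.load('/tmp/side.npz')
a=cv2.resize(f['image'][120:340,200:480],(700,550),interpolation=cv2.INTER_CUBIC);cv2.imwrite('pics/c1.png',a[:,:,::-1])
E
```

```text
scene [ 122. -667.  657.]
red [355 212  24  24 418] [367. 223.] ztop 126.2 top centre 517 -148 26 mean [ 514. -153.  118.]
blue [301 136  16  14 115] [309. 140.] ztop 126.0 top centre 564 247 24 mean [563. 242. 122.]
cork [301 150  16   7  67] [308. 153.] ztop 84.7 top centre 565 247 24 mean [560. 237.  82.]
cork [ 321  197   47   31 1005] [342. 211.] ztop 7.5 top centre 541 -28 122 mean [562.  27.   5.]
cork [354 231  23  12 136] [365. 238.] ztop 95.6 top centre 510 -159 22 mean [ 507. -161.   83.]
cork [241 262  52 138 411] [271. 350.] ztop -36.2 top centre 271 -132 138 mean [ 349.  137. -670.]
cork [  0 344  29  11  62] [ 14. 350.] ztop -746.7 top centre -550 640 45 mean [-550.  643. -753.]
cork [512 348  14  13 118] [518. 354.] ztop 17.3 top centre 636 -495 12 mean [ 638. -494.   14.]
cork [536 362  14  15 145] [543. 369.] ztop 34.7 top centre 642 -538 4 mean [ 652. -535.   15.]
cork [ 13 377  28  23 267] [ 28. 391.] ztop -747.3 top centre -486 431 46 mean [-487.  426. -753.]
cork [ 36 383  59  17 396] [ 70. 394.] ztop -746.7 top centre -286 113 323 mean [-349.  342. -747.]
side 
[... 602 characters left out ...]
n [-897. -834. -749.]
cork [206  60  16  13  91] [214.  66.] ztop -738.3 top centre -879 -560 47 mean [-885. -575. -748.]
cork [224  72  22  28 230] [234.  86.] ztop -740.4 top centre -737 -448 103 mean [-742. -454. -749.]
cork [  0 145 112   3 115] [ 56. 146.] ztop 2.3 top centre 321 -644 185 mean [ 260. -689.  -13.]
cork [362 144  48   6  62] [388. 148.] ztop 2.1 top centre 270 157 59 mean [ 118.  205. -182.]
cork [156 147 129   2 129] [220. 147.] ztop 2.4 top centre 270 -262 161 mean [ 270. -263.   -0.]
cork [ 84 158  14  25  72] [ 91. 167.] ztop 44.0 top centre 352 -560 15 mean [ 360. -554.   30.]
cork [331 227  34  55 964] [347. 256.] ztop 9.2 top centre 628 21 128 mean [572.  52.   8.]
```

View pics/d0.png

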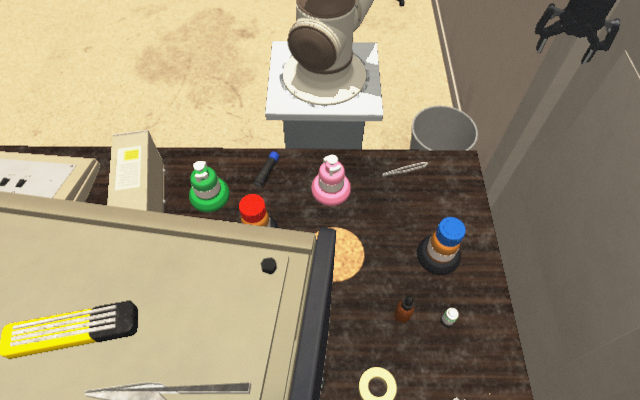

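View pics/c1.png

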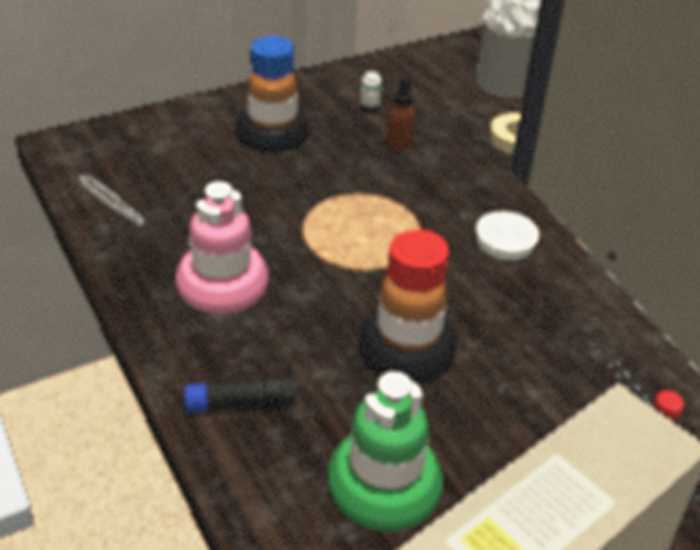

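Close crop: the red ribbed cap (about 418,260 in the crop) sits on the amber bottle in a black holder, so the choice is confirmed. The cork pad is behind it at (360,230). The side view shows a large, tall case beyond the bottle, so I'll check clearances before moving.

```bash
python3 - <<'E'
from m import *
from scipy.optimize import least_squares
H=np.full((14,17),-999.)
for n in ['scene','side']:
    f=dict(np.load(f'/tmp/{n}.npz'));p=pts(f,f['depth']>0)
    ix=((p[:,0]-300)//30).astype(int);iy=((p[:,1]+330)//40).astype(int)
    ok=(ix>=0)&(ix<14)&(iy>=0)&(iy<17)&(p[:,2]<700);np.maximum.at(H,(ix[ok],iy[ok]),p[ok,2])
print('y:',(-330+40*np.arange(17)))
for i,r in enumerate(H): print(300+30*i,r.round().astype(int))
# cork
for n,u0 in [('scene',342),('side',347)]:
    f=dict(np.load(f'/tmp/{n}.npz'))
    m=max((c for c in comps(f,'cork',500) if abs(c[2][0]-u0)<25),key=lambda c:c[1][4])[0]
    cs,_=cv2.findContours(m.astype(np.uint8),0,1);c=max(cs,key=len)[:,0]
    q=np.array([plane(f,u,v,6.)[:2] for u,v in c])
    s=least_squares(lambda x:np.hypot(*(q-x).T)-65,q.mean(0),loss='soft_l1',f_scale=2)
    print(n,'cork',s.x.round(1),np.median(abs(s.fun)).round(1))
E
```

```text
y: [-330 -290 -250 -210 -170 -130  -90  -50  -10   30   70  110  150  190
  230  270  310]
300 [ 3  5  4  5 25 26  5  5  3  6  6  5  6  9 11  5  6]
330 [ 4  4  4  4 26 22  4 14 29 20  6 10 11 11  7  5  4]
360 [ 27  81  27   4  27   5   6  82 122  85   5   4   4   5   5   4   5]
390 [ 84 123  84   5  26   5   5  83 124 109   5   5   5   5   5   5   5]
420 [ 84 123  85   2   2   4   5  27  85  74   5   4   4   5   5   5   5]
450 [24 31 23 22 26 13  4  5  4  5  5  5  4  5  5  6  5]
480 [  2   2   4 126 128 127   5   4   8   8   4   5   4   5   6   1   6]
510 [  2   2   3 127 129 127   2   8  10  10  10   5   4  28  79  24   5]
540 [   1    2    2   27  127 -999    1    7   10   10   10    4    4  129
  130  128    5]
570 [   1    3    2    2    3    2 -999    7    9   10   11    5    6  128
  129  126    5]
600 [-999    2    2    2    2    3    1 -999    9   10    7    5    4   23
   29   26    5]
630 [51  3  3  3  3  2  3  2  4  4  5  5  5  4  6  4  5]
660 [ 9  9  3  2  2  2 19 19  5  4  5 52 73  5  5  4  5]
690 [466   2   2   3   2  18  20  20   4   5   4  79  96   5  53   4   6]
scene cork [565.   23.9] 1.6
side cork [563.6  84.1] 11.7
```

>>> arm_command(commands=[0,-3.5,-3.3,0,0,0,100,0,-3.5,-3.3,0,0,0,100,0,-3.5,-3.3,0,0,0,100,0,-3.5,-3.3,0,0,0,100])

```text
clock: 0.55
tcp_pos: [284.9, 334.9, 242.0]
tcp_rot: [0.585, -0.397, 0.585, 0.397]
force: [0.8, 0.4, 0.2]
gripper_width: 85.4
```

```bash
python3 -c "
from h import *
s=robot.observe();print(s['clock'],s['tcp_pos'],s['qpos'])"
```

```text
0.55 [284.87360908 334.90368116 241.98534128] [ 8.66027951e-01 -1.74702042e-01 -7.69124832e-02  1.66883210e+00
 -1.31224820e-04  1.24407499e+00]
```

>>> arm_command(commands=[0,-3.5,-3.3,0,0,0,100,0,-3.5,-3.3,0,0,0,100,0,-3.5,-3.3,0,0,0,100,0,-3.5,-3.3,0,0,0,100,0,-3.5,-3.3,0,0,0,100])

```text
clock: 1.05
tcp_pos: [386.5, 116.7, 242.4]
tcp_rot: [0.585, -0.397, 0.585, 0.397]
force: [1.3, 0.7, 0.7]
gripper_width: 85.5
```

>>> arm_command(commands=[0,-3.5,-3.3,0,0,0,100,0,-3.5,-3.3,0,0,0,100,0,-3.5,-3.3,0,0,0,100,0,-3.5,-3.3,0,0,0,100,0,-3.5,-3.3,0,0,0,100])

```text
clock: 1.55
tcp_pos: [488.2, -101.6, 242.2]
tcp_rot: [0.585, -0.397, 0.585, 0.397]
force: [0.4, 0.8, 0.3]
gripper_width: 85.4
```

>>> arm_command(commands=[0,-2,-1.6,0,0,0,100,0,-2,-1.6,0,0,0,100,0,0,0,0,0,0,100])

```text
clock: 1.85
tcp_pos: [513.8, -146.2, 241.1]
tcp_rot: [0.585, -0.396, 0.586, 0.396]
force: [-0.4, -0.3, -0.7]
gripper_width: 85.3
```

```bash
cat > w.py <<'E'
from m import *
import sys
f=grab('wrist','w%s.png'%sys.argv[1]);s=robot.observe();print(s['clock'],s['tcp_pos'].round(1) if hasattr(s['tcp_pos'],'round') else s['tcp_pos'],np.round(s['qpos'],2),np.round(s['force'],1))
for k in ['red','cork']:
    for m,st,c in comps(f,k,300):
        p=pts(f,m);
        if len(p)<20: continue
        zt=np.percentile(p[:,2],90);t=p[p[:,2]>zt-4];(cx,cy),r=cv2.minEnclosingCircle(t[:,:2].astype(np.float32));print(k,st,'zt',zt.round(1),'c',round(cx,1),round(cy,1),'r',round(r,1),'mean',t.mean(0).round(1))
E
python3 w.py 1
```

```text
1.9 [ 513.2 -144.9  241.4] [-0.28  0.05  0.13  1.66  0.    0.11] [0.8 0.  0.9]
red [ 289  168   61   62 2894] zt 126.9 c 516.2 -147.2 r 25.8 mean [ 515.4 -146.8  126. ]
cork [ 410  101  109  107 2626] zt 7.7 c 565.2 23.5 r 65.0 mean [569.3  26.8   6.8]
cork [293 160  54  25 354] zt 97.1 c 503.6 -142.6 r 22.6 mean [ 494.7 -141.8   99.3]
```

View pics/w1.png

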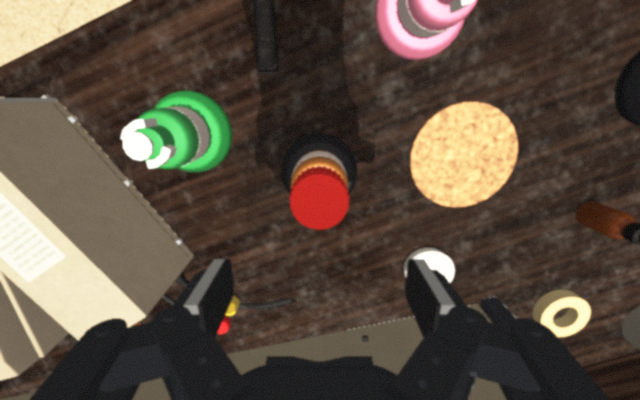

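The wrist view shows the red cap at (320,198), the cork pad at (465,153), and open space around both. The cap centre is about (516.5,-147.3). I'll descend onto it.

>>> arm_command(commands=[4,-0.35,-0.1,0,0,0,100,4,0,0,0,0,0,100,3,0,0,0,0,0,100,1,0,0,0,0,0,100,0,0,0,0,0,0,100])

```text
clock: 2.4
tcp_pos: [515.2, -145.3, 121.6]
tcp_rot: [0.585, -0.397, 0.585, 0.398]
force: [0.3, 0.2, 0.8]
gripper_width: 85.6
```

```bash
python3 w.py 2
```

```text
2.45 [ 516.  -145.7  123.2] [-0.28  0.04 -0.1   1.43  0.    0.1 ] [ 0.4 -0.5  0.2]
red [ 265  210  104  112 9115] zt 126.8 c 516.1 -147.2 r 26.1 mean [ 514.5 -146.3  126. ]
cork [ 448  101  159  150 1885] zt 7.4 c 565.3 23.6 r 65.5 mean [558.2  24.7   6.5]
cork [ 274  194   87   42 1167] zt 84.3 c 511.4 -145.0 r 26.6 mean [ 497.7 -139.8   84. ]
```

View pics/w2.png

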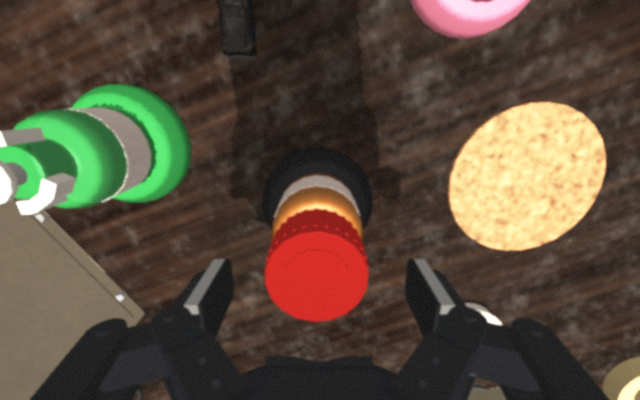

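>>> arm_command(commands=[0.8,-0.1,-0.1,0,0,0,100,0.8,0,0,0,0,0,100,0,0,0,0,0,0,0,0,0,0,0,0,0,0,0,0,0,0,0,0,0])

```text
clock: 2.95
tcp_pos: [516.7, -147.5, 106.8]
tcp_rot: [0.585, -0.397, 0.585, 0.397]
force: [-2.1, 0.2, 4.7]
gripper_width: 50.9
```

>>> arm_command(commands=[0,0,0,0,0,0,0,0,0,0,0,0,0,0,0,0,0,0,0,0,0])

```text
clock: 3.25
tcp_pos: [516.7, -147.5, 106.7]
tcp_rot: [0.585, -0.397, 0.585, 0.397]
force: [-1.8, 0.9, 4.5]
gripper_width: 50.8
```

```bash
python3 w.py 3
```

```text
3.3 [ 516.7 -147.5  106.7] [-0.28  0.05 -0.13  1.4  -0.    0.1 ] [-1.7  0.6  4.9]
red [  261   216   117   124 11252] zt 126.6 c 516.6 -147.2 r 26.5 mean [ 514.3 -146.4  125.8]
cork [ 458   97  169  160 2014] zt 7.4 c 565.9 23.1 r 65.5 mean [557.1  24.9   6.6]
cork [ 273  198   94   44 1403] zt 84.2 c 511.2 -144.8 r 26.6 mean [ 497.8 -139.6   83.7]
```

View pics/w3.png

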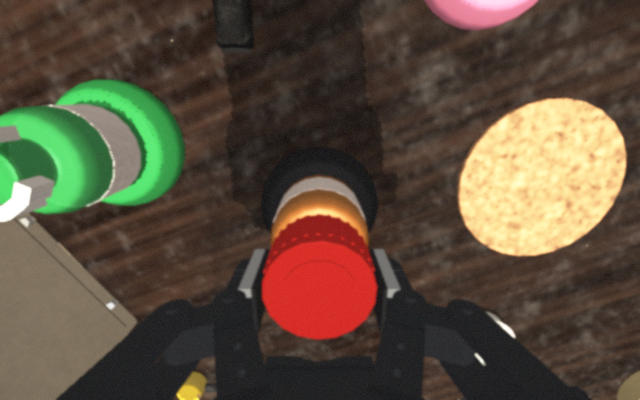

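The pads are closed on the cap, centred at (320,285). Next I push down 8 mm.

>>> arm_command(commands=[0.3,0,0,0,0,0,0,0.3,0,0,0,0,0,0,0.2,0,0,0,0,0,0,0,0,0,0,0,0,0,0,0,0,0,0,0,0])

```text
clock: 3.8
tcp_pos: [516.8, -147.5, 99.0]
tcp_rot: [0.585, -0.397, 0.585, 0.397]
force: [-3.0, 0.6, 9.1]
gripper_width: 50.9
```

```bash
python3 w.py 4
```

```text
3.85 [ 516.8 -147.5   99. ] [-0.28  0.05 -0.14  1.38  0.    0.1 ] [-2.7  1.2  8.1]
red [  261   216   117   124 11250] zt 118.8 c 516.9 -147.1 r 26.5 mean [ 514.3 -146.4  118. ]
cork [ 462   97  175  164 2030] zt 7.4 c 565.3 23.9 r 65.6 mean [553.7  21.5   6.6]
cork [ 271  202   98   43 1227] zt 83.8 c 510.3 -144.2 r 26.9 mean [ 496.7 -139.1   82.5]
```

The cap moved 7.8 mm down without slipping. Now I turn it counter-clockwise, which is negative about tool x.

>>> arm_command(commands=[0,0,0,-6,0,0,0,0,0,0,-6,0,0,0,0,0,0,-6,0,0,0,0,0,0,-6,0,0,0,0,0,0,-6,0,0,0])

```text
clock: 4.35
tcp_pos: [517.5, -147.6, 99.3]
tcp_rot: [-0.462, 0.537, -0.461, -0.535]
force: [-0.1, 0.0, 8.0]
gripper_width: 51.1
```

```bash
python3 w.py 5; python3 - <<'E'
from h import *
s=robot.observe();print(np.round(s['qpos'],3),s['ft_torque'],s['gripper_width'])
a=np.hstack([cv2.imread(f'pics/w{i}.png')[150:350,220:420] for i in (4,5)]);cv2.imwrite('pics/t5.png',cv2.resize(a,(800,400)))
E
```

```text
4.4 [ 517.4 -147.6   99.3] [-0.28  0.05 -0.14  1.38  0.   -0.43] [0.  0.7 8.9]
red [  261   216   117   124 11247] zt 119.2 c 517.3 -147.5 r 26.5 mean [ 515.  -148.   118.4]
red [ 29 335  38  33 842] zt 54.0 c 649.7 -339.8 r 11.8 mean [ 647.9 -337.5   53. ]
cork [ 271  201   99   47 1335] zt 84.0 c 512.3 -147.5 r 27.2 mean [ 495.8 -149.2   82.8]
cork [ 430  216  154  126 1603] zt 7.6 c 544.8 -10.4 r 104.4 mean [552.2  18.1  14.4]
[-0.278  0.049 -0.14   1.379  0.    -0.434] [0.08646739 0.00582528 0.03657887] 50.61084529878162
```

View pics/t5.png

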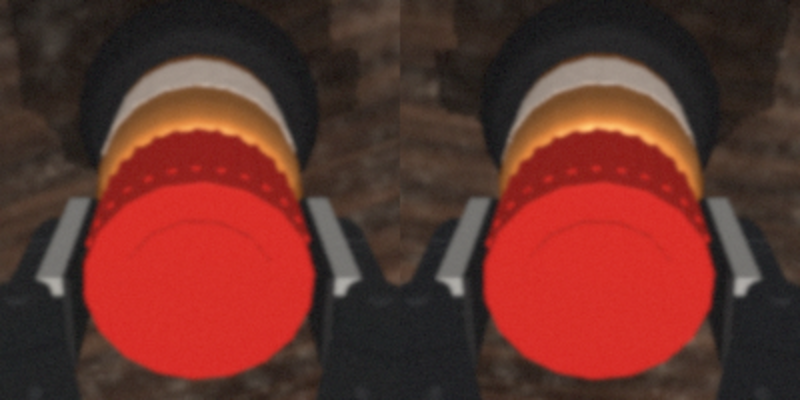

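The cap's arc mark and ribs are in the same place in both crops, so the cap turned with the hand by 31° with no slip. I'll continue to about 85°.

>>> arm_command(commands=[0,0,0,-6,0,0,0,0,0,0,-6,0,0,0,0,0,0,-6,0,0,0,0,0,0,-6,0,0,0,0,0,0,-6,0,0,0])

```text
clock: 4.9
tcp_pos: [517.5, -147.6, 99.4]
tcp_rot: [-0.307, 0.638, -0.307, -0.636]
force: [1.1, 0.4, 8.6]
gripper_width: 51.2
```

>>> arm_command(commands=[0,0,0,-6,0,0,0,0,0,0,-6,0,0,0,0,0,0,-6,0,0,0,0,0,0,-6,0,0,0,0,0,0,-1,0,0,0])

```text
clock: 5.4
tcp_pos: [517.5, -147.6, 99.3]
tcp_rot: [-0.162, 0.689, -0.162, -0.687]
force: [0.6, -0.0, 8.6]
gripper_width: 51.1
```

```bash
python3 w.py 6; python3 - <<'E'
from h import *
s=robot.observe();print(np.round(s['qpos'],3),s['ft_torque'],s['gripper_width'])
M=R.from_quat(np.roll(s['tcp_rot'],-1)).as_matrix();print(M.round(3))
a=[cv2.imread(f'pics/w{i}.png')[216:340,261:378].astype(float) for i in (4,5,6)];print(abs(a[0]-a[1]).mean(),abs(a[0]-a[2]).mean())
E
```

```text
5.45 [ 517.5 -147.6   99.3] [-0.28  0.05 -0.14  1.38  0.   -1.39] [1.  0.2 9.1]
red [  262   215   116   123 11077] zt 119.2 c 517.3 -148.1 r 26.0 mean [ 516.5 -150.2  118.4]
cork [561   2  19  68 392] zt 1.4 c 311.0 -180.2 r 22.8 mean [ 309.4 -183.6    0.5]
cork [126  67  57  81 691] zt 1.6 c 591.5 -268.3 r 32.0 mean [ 590.3 -271.2    0.8]
cork [ 270  193  102   58 2059] zt 83.1 c 515.5 -150.3 r 27.7 mean [ 505.1 -164.5   82.5]
cork [ 43 284  54  73 424] zt 26.3 c 744.5 -156.4 r 38.1 mean [ 743.8 -159.3   26.9]
[-0.278  0.049 -0.14   1.379  0.    -1.385] [ 0.1263039   0.01729147 -0.00185263] 50.75766734598862
[[ 0.002 -0.447 -0.895]
 [-0.    -0.895  0.447]
 [-1.    -0.001 -0.002]]
3.854654903042 34.75624942560427
```

>>> arm_command(commands=[-0.4,0,0,0,0,0,0,-0.4,0,0,0,0,0,0,-0.7,0,0,0,0,0,0,-1,0,0,0,0,0,0,-1.5,0,0,0,0,0,0])

```text
clock: 5.95
tcp_pos: [516.0, -147.4, 138.2]
tcp_rot: [0.163, -0.687, 0.163, 0.689]
force: [0.6, -1.0, 0.3]
gripper_width: 50.9
```

```bash
python3 w.py 7; python3 - <<'E'
import cv2,numpy as np
a=np.hstack([cv2.imread(f'pics/w{i}.png')[120:360,180:460] for i in (6,7)]);cv2.imwrite('pics/t7.png',cv2.resize(a,(800,343)))
E
```

```text
6.0 [ 517.1 -147.7  141.5] [-0.28  0.04 -0.07  1.46 -0.   -1.38] [-0.8  0.   2.3]
red [  0  33  33  37 565] zt 53.1 c 649.1 -338.5 r 11.1 mean [ 644.1 -335.1   51.8]
red [  261   215   117   123 11104] zt 158.0 c 516.1 -147.4 r 26.5 mean [ 515.1 -150.   157.2]
cork [ 277  178   83   54 1674] zt 84.6 c 516.7 -147.9 r 27.5 mean [ 510.9 -160.7   85.4]
cork [289 307  94  58 314] zt 203.3 c 505.9 -156.5 r 13.7 mean [ 503.9 -154.6  202.7]
```

View pics/t7.png

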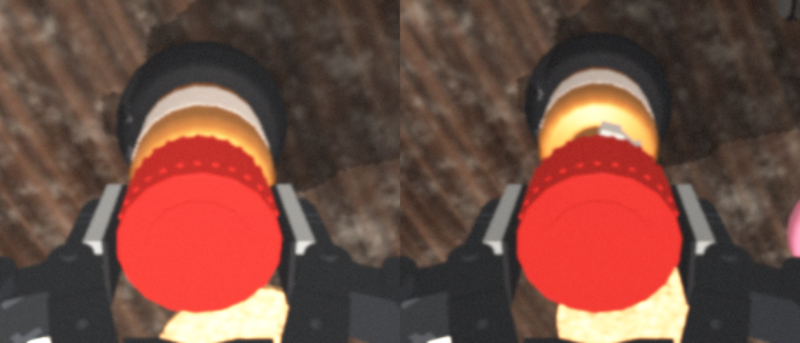

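The neck and spring are visible under the lifted cap, so it is off. I'll raise it further and carry it over the pad.

>>> arm_command(commands=[-3,0,0,0,0,0,0,0,-4.3,0.8,0,0,0,0,0,-4.4,0.8,0,0,0,0,0,-4.4,0.9,0,0,0,0,0,-4.4,0.8,0,0,0,0])

```text
clock: 6.5
tcp_pos: [566.0, 25.3, 168.9]
tcp_rot: [-0.163, 0.688, -0.163, -0.688]
force: [1.4, -0.6, -0.1]
gripper_width: 51.0
```

>>> arm_command(commands=[3,0,0,0,0,0,0,4,0,0,0,0,0,0,3,0,0,0,0,0,0,2,0,0,0,0,0,0,0,0,0,0,0,0,0])

```text
clock: 7.0
tcp_pos: [564.0, 23.6, 45.5]
tcp_rot: [0.163, -0.686, 0.164, 0.69]
force: [-0.7, 0.1, -1.1]
gripper_width: 51.0
```

```bash
python3 w.py 8
```

```text
7.05 [565.   23.7  47.6] [ 0.04  0.14 -0.14  1.29 -0.   -1.06] [ 0.1 -0.6  0.1]
red [  261   215   117   124 11236] zt 65.3 c 564.4 23.4 r 26.3 mean [563.1  21.3  64.5]
cork [  212   133   209   148 16001] zt 7.5 c 565.9 23.5 r 64.9 mean [548.8   2.7   7. ]
```

View pics/w8.png

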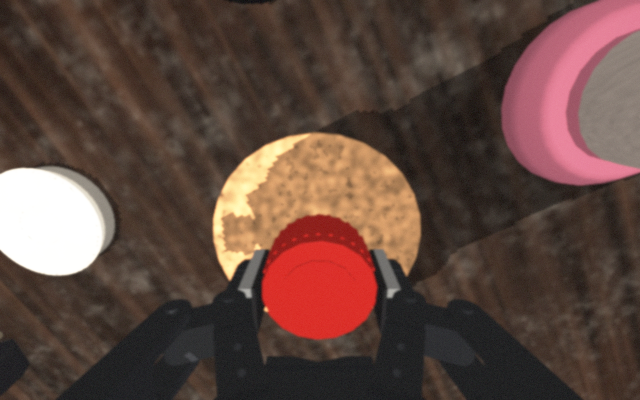

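The cap is held level over the middle of the pad (cap at (320,285), pad at (317,215)). I lower it gently and watch the force.

>>> arm_command(commands=[1,0,0,0,0,0,0,0.8,0,0,0,0,0,0,0.4,0,0,0,0,0,0,0.2,0,0,0,0,0,0,0,0,0,0,0,0,0])

```text
clock: 7.55
tcp_pos: [565.7, 23.6, 24.2]
tcp_rot: [0.163, -0.688, 0.163, 0.688]
force: [-0.2, -0.3, -0.8]
gripper_width: 51.5
```

>>> arm_command(commands=[0.1,0,0,0,0,0,0,0.1,0,0,0,0,0,0,0,0,0,0,0,0,0])

```text
clock: 7.85
tcp_pos: [565.8, 23.7, 22.3]
tcp_rot: [-0.163, 0.688, -0.163, -0.688]
force: [-0.5, -0.8, -0.1]
gripper_width: 50.8
```

>>> arm_command(commands=[0.1,0,0,0,0,0,0,0.1,0,0,0,0,0,0,0,0,0,0,0,0,0])

```text
clock: 8.15
tcp_pos: [565.6, 23.7, 20.1]
tcp_rot: [0.163, -0.688, 0.163, 0.688]
force: [1.3, 1.0, -0.9]
gripper_width: 51.2
```

>>> arm_command(commands=[0.05,0,0,0,0,0,0,0,0,0,0,0,0,0])

```text
clock: 8.35
tcp_pos: [565.7, 23.7, 19.9]
tcp_rot: [-0.163, 0.688, -0.163, -0.688]
force: [-1.4, -0.3, 1.4]
gripper_width: 51.1
```

>>> arm_command(commands=[0.05,0,0,0,0,0,0,0,0,0,0,0,0,0])

```text
clock: 8.55
tcp_pos: [565.8, 23.7, 19.9]
tcp_rot: [-0.163, 0.688, -0.163, -0.688]
force: [-2.6, -0.3, 5.8]
gripper_width: 51.0
```

>>> arm_command(commands=[0.05,0,0,0,0,0,0,0,0,0,0,0,0,0])

```text
clock: 8.75
tcp_pos: [565.8, 23.7, 19.9]
tcp_rot: [-0.163, 0.688, -0.163, -0.688]
force: [-3.1, 0.1, 10.0]
gripper_width: 50.8
```

Contact is made at TCP 19.9 mm. I relax slightly, then open.

>>> arm_command(commands=[-0.07,0,0,0,0,0,0,0,0,0,0,0,0,66,0,0,0,0,0,0,75,0,0,0,0,0,0,100,0,0,0,0,0,0,100])

```text
clock: 9.25
tcp_pos: [565.7, 23.7, 19.3]
tcp_rot: [0.163, -0.688, 0.163, 0.688]
force: [-0.2, -0.4, -1.0]
gripper_width: 85.4
```

>>> arm_command(commands=[0,0,0,0,0,0,100,-1,0,0,0,0,0,100,-3,0,0,0,0,0,100,-4,0,0,0,0,0,100,-3,0,0,0,0,0,100])

```text
clock: 9.75
tcp_pos: [566.0, 23.7, 132.5]
tcp_rot: [-0.163, 0.689, -0.163, -0.687]
force: [0.4, -0.1, 0.0]
gripper_width: 84.9
```

```bash
python3 w.py 9; python3 - <<'E'
from m import *
for n in ['scene','side']:
    f=grab(n,n+'9.png')
    for k in ['red','blue']:
        for m,st,c in comps(f,k):
            p=pts(f,m);zt=np.percentile(p[:,2],97);t=p[p[:,2]>zt-4];print(n,k,st,zt.round(1),cv2.minEnclosingCircle(t[:,:2].astype(np.float32)))
s=robot.observe();print(s['clock'],s['gripper_width'])
a=cv2.imread('pics/scene9.png')[110:310,220:480];b=cv2.imread('pics/w9.png')
cv2.imwrite('pics/f9.png',np.hstack([cv2.resize(a,(400,308)),cv2.resize(b,(400,308))]))
E
```

```text
9.8 [567.7  23.7 137.6] [ 0.04  0.11 -0.    1.45 -0.   -1.06] [-0.2 -0.4  4.2]
red [ 288  168   63   68 3296] zt 39.8 c 565.9 23.2 r 25.7 mean [565.3  21.9  39. ]
cork [ 247  120  146  140 9215] zt 7.6 c 566.0 23.5 r 64.8 mean [550.5  17.    6.8]
scene red [337 197  17  19 236] 39.2 ((565.8262329101562, 20.21978759765625), 25.633163452148438)
scene blue [301 136  15  14 136] 126.1 ((564.8270874023438, 246.98953247070312), 24.17500114440918)
side red [334 237  13  26 247] 40.8 ((567.3353271484375, 29.575960159301758), 23.260025024414062)
side blue [437 217  28  29 622] 128.1 ((566.551025390625, 250.5286102294922), 25.636402130126953)
9.9 84.70157175493142
```

View pics/f9.png

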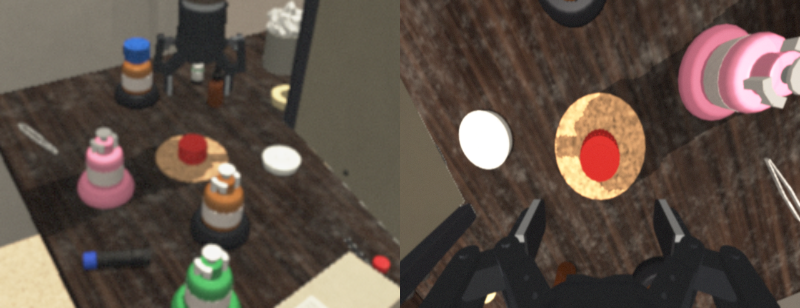

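The red cap stands upright at the centre of the pad, the amber bottle is open, the blue cap is unmoved, and the gripper is clear of everything. I'm handing in.

```bash
python3 -c "
from station import robot
print(robot.finish_job())"
```

```text
the job is handed in; nothing more can be done
None
```

I opened the red-capped bottle and stood its cap on the cork pad. The job was handed in at about 10 s of the 42 s allowed; it reports no verdict.

- **Opening:** I gripped the cap once and pushed it down; the camera measured 7.8 mm. I turned it about 85° counter-clockwise while it was held down, then lifted it off. It came free without resistance, and the bare neck was visible underneath.
- **Placing:** I lowered the cap until the pad pushed back (up to about 10 N), relaxed slightly, then opened the gripper and rose clear.

**Last checks:**
- **Red cap:** upright, within about 1 mm of the pad's centre by the wrist camera. Its top was at 39.8 mm against an expected 38, in line with the camera's usual reading of 1–2 mm too high.
- **Blue cap:** within 1 mm of its first measured position, and still closed.
- **Disagreement:** the side camera put the red cap's centre about 6 mm off the wrist reading, because the tall case partly hides it from that side. The scene camera was 3 mm off, and both are far inside the 45 mm allowed.
- **Picture comparison:** a pixel comparison of the cap before and after the turn showed a large difference. I took it for a lighting change, since the close-up showed no slip.

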